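Stand a rubber sole slab on end in the edge clamp

TASK

Pick the honey-coloured rubber slab off the blue carton and stand it upright on its plain end in the middle of the open clamp, painted red end on top and broad faces towards the jaws, standing by itself without leaning. Let go of it, then turn the clamp's black knob clockwise all the way to its stop so that the red jaw closes up to the slab. Leave the bottle, tin, jar and hammer where they are.

Things in the scene. Friction and masses are not known exactly. Their poses are not given: they have to be found in the camera images.
- slab: honey-coloured rubber slab, 120 x 60 x 20 mm (its x, y, z), last 16 mm at its +x end painted red. Origin: centre of its 120 x 60 underside as it starts (centre of the slab is 10 mm up its z). It starts lying flat on the blue carton, underside 40 mm above the bench, red end pointing roughly away from the robot. Mass about 0.18 kg
- slab_foot (a point): centre of the slab's plain 60 x 20 mm end face (the end that must finish at the bottom); axes as the slab's
- riser: blue carton with a paper band, 92 x 42 x 40 mm (x, y, z), fixed to the bench, the slab lies on it overhanging about 9 mm on each long side. Origin: centre of its underside
- clamp: bench clamp, fixed. Origin: on the bench, midway between the open jaws. Grey base 90 mm in x, y -50 to +140, 12 mm thick. Green fixed jaw: y -38 to -16. Red moving jaw: y +16 to +40 when open (gap 32 mm), goes 10.5 mm towards -y as the knob closes (gap 21.5). Jaws 50 mm wide in x, tops 52 mm above the bench. Green 56 mm square knob block at y +100, top 32 mm up
- clamp_bed (a point): top of the base plate midway between the open jaws, 12 mm above the clamp's origin; axes as the clamp's
- knob_grip (a point): on the vertical axis of the black knob, 69 mm above the bench, 7 mm below the top of its grip bar. Bar 42 x 14 mm, 32 mm high, on a 44 mm disc whose top is 46 mm above the bench. The point turns with the knob: the bar lies along its x (the clamp's x when the knob is at 0)
- knob (a joint): knob angle in rad: 0 = open (start), grows as it is turned clockwise seen from above, stop at 1.3 = closed. The red jaw follows it
- bottle: amber glass bottle, 56 mm diameter, 190 mm tall, standing loose beside the clamp's fixed jaw or beside the carton. Origin: centre of its underside
- tin: flat round metal tin with a blue band, 64 mm diameter, 40 mm tall, loose, in the other of those two places. Origin: centre of its underside
- jar: small amber jar with white cap, 52 mm diameter, 65 mm tall, loose, beyond the clamp. Origin: centre of its underside
- hammer: hammer with wooden handle, 260 mm long along its x, lying loose beyond the work. Origin: middle of its underside
Things that resemble listed ones, but are neither listed nor needed, are in the scene too. What is shaped like the slab but grey or white is not meant.

How it is judged:
By the outcome, as a careful person would: the job done as asked, in the order asked, and still so for the second after the job is handed in, with the robot touching nothing.
It also fails if it takes over 58 s, if anything falls off the work surface, if the arm or the gripper's body presses on something with over 40 N, if the wrist force passes 120 N, or if a joint passes its speed limit or range.

ROBOT

A 7-joint arm with a two-finger parallel gripper is mounted at the origin on the work surface. World frame = base frame: x ahead of the robot, y to its left, z up, the work surface at z = 0. Lengths are in m, angles in rad, forces in N, time in s.
With the tool pointing down it reaches from about 0.35 to 0.9 m from the base axis. Payload 7.2 kg.
Tool frame: the origin (TCP) lies at the very end of the fingers, on their centre line; the grasp point (between the pads) lies 19 mm behind it; z points along the fingers, y is the line along which they close (so a half turn about z gives the same grasp; the last joint's range is limited). The gripper opens to 88 mm and grips with 3 to 60 N. Pads are 20 mm wide; open, the fingers measure 115 mm over their backs; the gripper's body (75 mm by 178 mm) begins 61 mm behind the grasp point.
Start: joints at [1.075, 0.411, -0.013, 1.596, 0.006, 1.134, -0.082], TCP at [0.259, -0.569, 0.223] pointing down, gripper open.
Joint ranges: [-2.95, 2.95], [-0.29, 1.99], [-1.47, 1.44], [0.14, 2.54], [-1.03, 4.17], [0.13, 1.85], [-2.86, 2.86]. Speed limits (rad/s): [2.39, 2.39, 3.01, 3.01, 3.14, 3.14, 3.14].

INTERFACE

Orientations are given as a unit quaternion [w, x, y, z].
In Python, from cell import env, jaws, solver, optics, order gives the robot as it stands. Calls block until the motion is done:
- env.move_ptp(position, orientation): joint-space move of the TCP to a pose.
- env.line_to(position, rotation=None, speed=0.15): straight line of the TCP; rotation=None keeps the orientation; speed is the mean speed in m/s.
- env.goto_joints(angles): joint-space move.
- jaws.grip(opening, grasp_force=None): finger opening in m; grasp_force is the grip in N (None keeps the last); returns when the fingers have stopped.
- env.sleep(seconds).
- solver.solve_ik(position, orientation): joint angles nearest the present ones, or None.
- env.observe(): the state.
- optics.capture(name): name is "scene" or "top"; returns a dict with "image" (384x512x3 uint8, blue, green, red), "fx", "fy", "cx", "cy" (pixels), "rvec" (rotation vector, rad) and "tvec" (3), from world to camera coordinates, as OpenCV has them. Camera axes: x right, y down, z forward; pixel columns grow to the right and rows downward; lengths in m; the calibration is good to about 2 mm. A picture is of the moment at which its call begins. There is no depth.
A pose or a line that the arm cannot do raises env.IKError and nothing moves.
- order.hand_in(): hands the job in; it is judged then, once.
The state is a dict: "t": time; "qpos": joint angles; "qvel": joint speeds; "joint_torque": joint torques, N m; "ee_pos": TCP position; "orientation": TCP orientation; "ft_force": force on the tool from outside, world axes, zero at the start; "wrist_torque": the same for the moment, N m; "finger_gap": finger opening in m; "gripper_force": force on a finger pad.
Only numpy, scipy, OpenCV 4.12 (cv2) and the standard library are available. Lean on these libraries where they do the work, as an engineer would, in place of code of your own. Each camera call takes 0.05 s, during which the arm holds its last target. There are 200 camera calls.

## Working session

There is one attempt and no reset: what is moved stays moved. The work goes in short steps, each a Python script; the robot and the scene stay as the last script left them, time stands still between calls to the robot, and variables do not carry over. Pictures are saved under pics/ and viewed, at most 10 in all, crops included, and the job is handed in when it is done.

```bash
mkdir -p pics; ls; python3 - <<'E'
from cell import env,optics
import cv2,numpy as np,pickle
d={}
for n in("scene","top"):
    c=optics.capture(n);d[n]=c;cv2.imwrite(f"pics/{n}0.png",c["image"])
    R=cv2.Rodrigues(np.array(c["rvec"],float))[0];print(n,c["fx"],c["cx"],c["cy"],-R.T@np.array(c["tvec"]).ravel(),R[2])
pickle.dump(d,open("caps0.pkl","wb"))
o=env.observe();print(o["t"],o["ee_pos"],o["orientation"],o["finger_gap"])
E
```

```text
pics
scene 369.7819595103636 255.69604324667745 188.69577580397058 [0.9569521  0.59820121 0.58682381] [-0.39750467 -0.68577141 -0.60967829]
top 416.97023941674945 254.6635673956571 190.00201545480448 [ 0.48751807 -0.00974322  1.00054732] [ 0.11821014  0.00904727 -0.99294739]
0.1 [ 0.25907674 -0.56828666  0.22190839] [-6.74945887e-04  9.77204409e-01  2.12299430e-01 -1.99280501e-04] 0.08809350694291539
```

View pics/scene0.png

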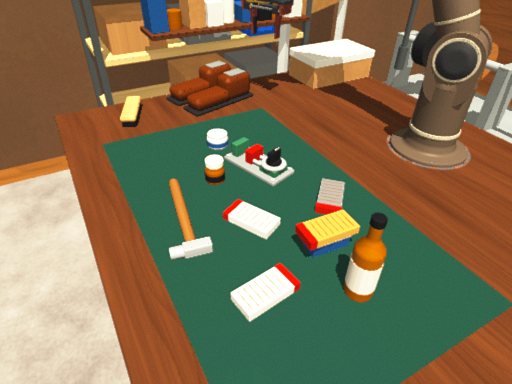

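View pics/top0.png

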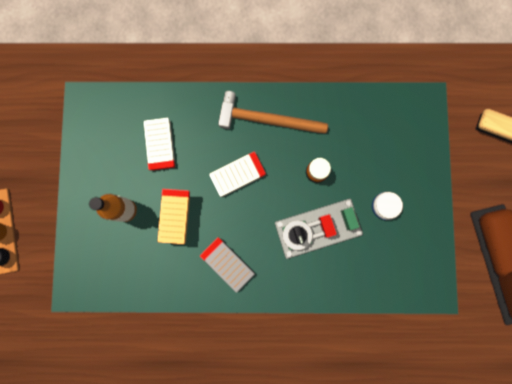

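The scene shows the honey slab on the blue carton at (328,232). The top view puts it at (174,217) with its red end up, and the clamp at (318,229) with its knob at (297,235). The tin is at (388,206), the jar at (319,168) and the bottle at (112,207).

Things that could be taken for the slab (top view): honey on the blue carton (174,217), which fits the description; white (159,143); white (238,173); grey (228,264); sponge off the mat (495,125). I choose (174,217).

```bash
cat > h.py <<'E'
import cv2,numpy as np,pickle
def ray(c,uv):
    R=cv2.Rodrigues(np.array(c["rvec"],float))[0];C=-R.T@np.array(c["tvec"],float).ravel()
    d=R.T@np.array([(uv[0]-c["cx"])/c["fx"],(uv[1]-c["cy"])/c["fy"],1]);return C,d
def onz(c,uv,z):
    C,d=ray(c,uv);return (C+d*(z-C[2])/d[2])[:2]
def proj(c,P):
    K=np.array([[c["fx"],0,c["cx"]],[0,c["fy"],c["cy"]],[0,0,1.]])
    return cv2.projectPoints(np.array(P,float).reshape(-1,1,3),np.array(c["rvec"],float),np.array(c["tvec"],float),K,None)[0].reshape(-1,2)
E
python3 - <<'E'
from h import *
d=pickle.load(open("caps0.pkl","rb"));t=d["top"]["image"];s=d["scene"]["image"]
a=cv2.resize(t[190:265,265:405],None,fx=5,fy=5,interpolation=cv2.INTER_CUBIC)   # 700x375
b=cv2.resize(t[175:255,85:215],(358,220),interpolation=cv2.INTER_CUBIC)
e=cv2.resize(s[130:190,215:305],(330,220),interpolation=cv2.INTER_CUBIC)
o=np.zeros((600,700,3),np.uint8);o[:375]=a;o[378:598,:358]=b;o[378:598,365:695]=e
cv2.imwrite("pics/crop1.png",o)
c=d["top"];hsv=cv2.cvtColor(t,cv2.COLOR_BGR2HSV)
def big(m,r,name,z):
    x0,y0,x1,y1=r;k=np.zeros_like(m);k[y0:y1,x0:x1]=m[y0:y1,x0:x1]
    cs=max(cv2.findContours(k,cv2.RETR_EXTERNAL,cv2.CHAIN_APPROX_NONE)[0],key=cv2.contourArea)
    W=np.array([onz(c,p[0],z) for p in cs],np.float32)*1000
    q=cv2.minAreaRect(W);print(name,cv2.boundingRect(cs),np.round(q[0],1),np.round(q[1],1),round(q[2],1));return cs
H,S,V=cv2.split(hsv)
red=((H<6)|(H>174))&(S>150)&(V>80);yel=(H>12)&(H<32)&(S>90)&(V>120)
u=lambda m:(m*255).astype(np.uint8)
big(u(red|yel),(150,180,200,255),"slab",.06);big(u(red),(150,180,200,255),"slabred",.06);big(u(yel),(150,180,200,255),"slabyel",.06)
gr=(H>50)&(H<95)
mat=hsv[280,300];print("mat",mat,"base",hsv[212,300],hsv[245,330],"jaw",hsv[218,351])
big(u(red),(310,205,345,245),"redjaw",.052)
big(u((S<70)&(V>110)),(270,195,368,262),"base",.012)
E
```

```text
slab (157, 189, 32, 56) [539.2 183.6] [ 63.5 122.3] 86.4
slabred (162, 189, 27, 8) [593.6 179.8] [60.3 13.4] 86.4
slabyel (157, 196, 32, 49) [531.6 184.1] [ 63.5 106.9] 86.2
mat [ 77  92 105] base [ 76  89 106] [ 67  40 108] jaw [ 70 115 142]
redjaw (320, 215, 16, 22) [ 519.5 -166.4] [48.3 26.6] 18.5
base (274, 198, 89, 62) [ 515.9 -150. ] [ 94.6 192.5] 17.7
```

View pics/crop1.png

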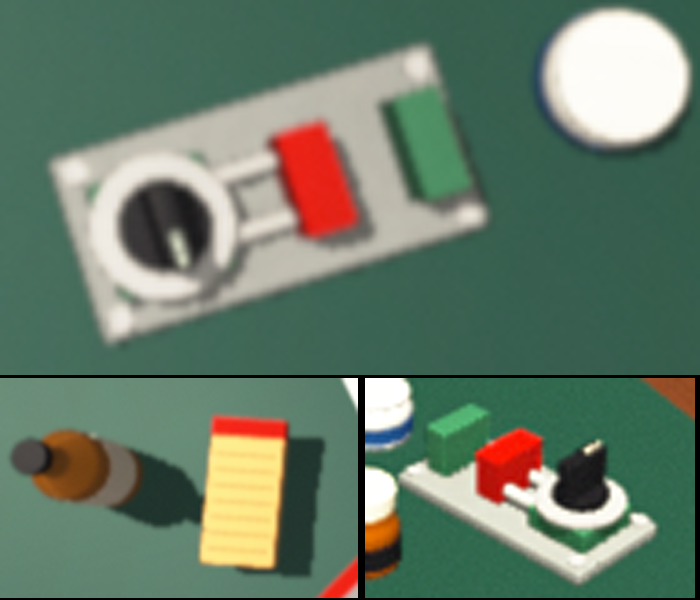

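The close crop confirms the choice: honey slab with its red end at the top edge, the bottle close beside it on +y. The clamp shows the green fixed jaw at crop (430,145), the red jaw at (317,180), the knob at (165,225), and the tin beyond the fixed jaw. Next are the bottle position, the clamp origin and the IK options.

```bash
cat >> h.py <<'E'
from scipy.spatial.transform import Rotation as Ro
def quat(R):
    q=Ro.from_matrix(R).as_quat();return [q[3],q[0],q[1],q[2]]
def frame(ang,o):
    c,s=np.cos(ang),np.sin(ang);return np.array([[c,-s,0],[s,c,0],[0,0,1.]]),np.array(o,float)
SL=(np.radians(-3.6),[.5385,.1835,.040]); 
def tool_in_slab(a,sgn):
    # approach direction: down (-z) tilted by a towards -x (plain end); closing along +-slab y
    z=np.array([-np.sin(a),0,-np.cos(a)]);y=np.array([0,sgn,0.]);return np.column_stack([np.cross(y,z),y,z])
E
python3 - <<'E'
from h import *
from cell import solver,env
d=pickle.load(open("caps0.pkl","rb"));c=d["top"];t=c["image"];H,S,V=cv2.split(cv2.cvtColor(t,cv2.COLOR_BGR2HSV))
k=np.zeros_like(H);k[190:225,80:112]=u=((V<85)*255)[190:225,80:112]
n,l,st,ce=cv2.connectedComponentsWithStats(k);print([(st[i].tolist(),ce[i].round(1).tolist()) for i in range(1,n) if st[i][4]>30])
print("cap",onz(c,(97,203.5),.19),"scene cap",onz(d["scene"],(378,221),.188),"scene base",onz(d["scene"],(361,292),0.0))
k=np.zeros_like(H);k[205:235,338:362]=((S>95)&(V>115)*1).astype(np.uint8)[205:235,338:362]*255
cs=max(cv2.findContours(k,cv2.RETR_EXTERNAL,cv2.CHAIN_APPROX_NONE)[0],key=cv2.contourArea)
W=np.array([onz(c,p[0],.052) for p in cs],np.float32)*1000;print("greenjaw",cv2.minAreaRect(W))
k=np.zeros_like(H);k[215:255,280:315]=((S<40)&(V>165))[215:255,280:315]*255
cs=max(cv2.findContours(k,cv2.RETR_EXTERNAL,cv2.CHAIN_APPROX_NONE)[0],key=cv2.contourArea)
print("disc",onz(c,cv2.fitEllipse(cv2.convexHull(cs))[0],.046), cv2.boundingRect(cs))
al=np.radians(18);Rc,oc=frame(al,[.529,-.193,0]);print("knob pred",oc+Rc@[0,.1,0])
Rs,os_=frame(*SL)
for a in (0,20,30,40,50,60):
  for g in (.025,.035,.045):
    for sg in(1,-1):
      T=tool_in_slab(np.radians(a),sg);q=quat(Rs@T);p=os_+Rs@np.array([g,0,.010])+Rs@T@[0,0,.019]
      j=solver.solve_ik(p,q)
      r=[]
      for f in(1,-1): # slab z along f*clamp y, slab x up
        S_=np.column_stack([[0,0,1],np.cross([0,f,0],[0,0,1]),[0,f,0]]);S_=Rc@S_
        for h in (0,.1):
          P=oc+np.array([0,0,.012+.06+g+h])+S_@T@[0,0,.019]
          r.append(solver.solve_ik(P,quat(S_@T)) is not None)
      print(a,g,sg,j is not None,r)
E
```

```text
[([90, 198, 19, 12, 180], [98.4, 203.9])]
cap [0.55615913 0.30598377] scene cap [0.56514064 0.31549632] scene base [0.55470495 0.31686102]
greenjaw ((536.7714233398438, -219.79176330566406), (45.47737503051758, 19.515796661376953), 17.360485076904297)
disc [ 0.50362591 -0.09698186] (280, 215, 35, 40)
knob pred [ 0.4980983  -0.09789435  0.        ]
0 0.025 1 True [True, True, False, False]
0 0.025 -1 True [True, True, False, False]
0 0.035 1 True [True, True, False, False]
0 0.035 -1 True [True, True, False, False]
0 0.045 1 True [True, True, False, False]
0 0.045 -1 True [True, True, False, False]
20 0.025 1 True [True, True, True, True]
20 0.025 -1 True [True, True, True, True]
20 0.035 1 True [True, True, True, True]
20 0.035 -1 True [True, True, True, True]
20 0.045 1 True [True, True, True, True]
20 0.045 -1 True [True, True, True, True]
30 0.025 1 True [True, True, True, True]
30 0.025 -1 True [True, True, True, True]
30 0.035 1 True [True, True, True, True]
30 0.035 -1 True [True, True, True, True]
30 0.045 1 True [True, True, True, True]
30 0.045 -1 True [True, True, True, True]
40 0.025 1 True [True, True, True, True]
40 0.025 -1 True [True, True, True, True]
40 0.035 1 True [True, True, True, True]
40 0.035 -1 True [True, True, True, True]
40 0.045 1 True [True, True, True, True]
40 0.045 -1 True [True, True, True, True]
50 0.025 1 True [True, True, True, True]
50 0.025 -1 True [True, True, True, True]
50 0.035 1 True [True, True, True, True]
50 0.035 -1 True [True, True, True, True]
50 0.045 1 True [True, True, True, True]
50 0.045 -1 True [True, True, True, True]
60 0.025 1 False [True, True, True, True]
60 0.025 -1 False [True, True, True, True]
60 0.035 1 False [True, True, True, True]
60 0.035 -1 False [True, True, True, True]
60 0.045 1 False [True, True, True, True]
60 0.045 -1 False [True, True, True, True]
```

```bash
cat >> h.py <<'E'
A=np.radians(40);G=.035
Rs,os_=frame(*SL)
CL=(np.radians(17.8),[.5288,-.1933,0])
Rc,oc=frame(*CL)
S_=Rc@np.column_stack([[0,0,1],np.cross([0,1,0],[0,0,1]),[0,1,0]])
def pick(sg,back=0,up=0):
    T=tool_in_slab(A,sg);return os_+Rs@np.array([G,0,.010])+Rs@T@[0,0,.019-back]+[0,0,up],quat(Rs@T)
def place(sg,up=0,dx=0,dy=0,back=0):
    T=tool_in_slab(A,sg);return oc+[0,0,.012+.06+G+up]+Rc@[dx,dy,0]+S_@T@[0,0,.019-back],quat(S_@T)
E
python3 - <<'E'
from h import *
from cell import solver,env
for sg in(1,-1):
    for P in (pick(sg,.12),pick(sg),pick(sg,0,.22),place(sg,.15),place(sg)):
        j=solver.solve_ik(*P);print(sg,P[0].round(3),None if j is None else np.round(j,2))
E
```

```text
1 [0.638 0.177 0.127] None
1 [0.561 0.182 0.035] [ 0.12  1.13 -0.81  1.19  0.33  1.67  0.88]
1 [0.561 0.182 0.255] None
1 [ 0.533 -0.207  0.245] [ 0.31  0.32 -0.63  2.08  1.2   1.22 -0.7 ]
1 [ 0.533 -0.207  0.095] [ 0.08  0.57 -0.38  2.18  1.4   1.1  -1.08]
-1 [0.638 0.177 0.127] None
-1 [0.561 0.182 0.035] [-0.11  1.   -0.3   1.21 -0.02  1.6  -1.99]
-1 [0.561 0.182 0.255] None
-1 [ 0.533 -0.207  0.245] [ 0.73  0.56 -1.23  2.06  1.37  1.53  2.37]
-1 [ 0.533 -0.207  0.095] [-1.11  1.22  1.38  2.25 -1.01  0.37 -2.06]
```

```bash
python3 - <<'E'
import h;from h import *
from cell import solver,env
for a in(15,22,30):
  h.A=np.radians(a)
  for sg in(1,-1):
    for n,P in dict(b=pick(sg,.12),u1=pick(sg,0,.1),p=pick(sg),u=pick(sg,0,.2),pa=place(sg,.13),pl=place(sg),pb=place(sg,back=.1)).items():
        j=solver.solve_ik(*P);print(a,sg,n,P[0].round(3),None if j is None else np.round(j,2))
E
```

```text
15 1 b [0.6   0.18  0.148] [ 0.19  0.8  -0.88  1.4   0.44  1.42  0.81]
15 1 u1 [0.569 0.182 0.132] [ 0.19  0.76 -0.86  1.5   0.41  1.34  0.8 ]
15 1 p [0.569 0.182 0.032] [ 0.2   0.9  -0.86  1.56  0.53  1.21  0.73]
15 1 u [0.569 0.182 0.232] [ 0.19  0.67 -0.87  1.4   0.33  1.5   0.84]
15 1 pa [ 0.534 -0.211  0.232] [ 0.13  0.62 -0.63  2.19  1.52  1.69 -1.17]
15 1 pl [ 0.534 -0.211  0.102] [-0.21  0.84 -0.21  2.19  1.52  1.47 -1.45]
15 1 pb [ 0.505 -0.119  0.128] [-0.2   0.83 -0.48  2.17  1.37  1.69 -1.46]
15 -1 b [0.6   0.18  0.148] [-0.03  0.68 -0.46  1.42  0.17  1.34 -2.12]
15 -1 u1 [0.569 0.182 0.132] [-0.01  0.66 -0.49  1.52  0.17  1.27 -2.15]
15 -1 p [0.569 0.182 0.032] [-0.05  0.76 -0.43  1.58  0.2   1.1  -2.15]
15 -1 u [0.569 0.182 0.232] [ 0.02  0.58 -0.55  1.41  0.15  1.45 -2.16]
15 -1 pa [ 0.534 -0.211  0.232] [-0.03  0.57 -0.43  2.2   1.48  1.57  1.96]
15 -1 pl [ 0.534 -0.211  0.102] [-0.37  0.83 -0.01  2.21  1.48  1.33  1.68]
15 -1 pb [ 0.505 -0.119  0.128] [-0.08  0.88 -0.63  2.17  1.41  1.81  1.68]
22 1 b [0.611 0.179 0.144] [ 0.16  0.9  -0.87  1.26  0.41  1.57  0.84]
22
[... 1280 characters left out ...]
45 -0.66  2.15  1.38  1.4  -0.95]
30 1 pl [ 0.534 -0.209  0.098] [-0.06  0.66 -0.3   2.2   1.48  1.24 -1.25]
30 1 pb [ 0.507 -0.127  0.148] [ 0.01  0.62 -0.63  2.19  1.32  1.48 -1.22]
30 -1 b [0.624 0.178 0.137] [-0.1   0.89 -0.33  1.11  0.04  1.66 -2.02]
30 -1 u1 [0.564 0.182 0.134] [-0.07  0.8  -0.39  1.31  0.04  1.55 -2.06]
30 -1 p [0.564 0.182 0.034] [-0.09  0.9  -0.35  1.36  0.06  1.4  -2.04]
30 -1 u [0.564 0.182 0.234] [-0.06  0.72 -0.43  1.22  0.03  1.72 -2.09]
30 -1 pa [ 0.534 -0.209  0.227] [ 0.51  0.6  -1.04  2.13  1.47  1.62  2.18]
30 -1 pl [ 0.534 -0.209  0.098] [-0.13  0.65 -0.22  2.21  1.46  1.19  1.89]
30 -1 pb [ 0.507 -0.127  0.148] [ 0.3   0.81 -1.04  2.17  1.44  1.79  1.89]
```

```bash
sed -i 's/radians(40)/radians(30)/' h.py; python3 - <<'E'
from h import *
from cell import env,jaws,optics
P,q=pick(1,0,.2);env.move_ptp(P,q)
env.line_to(pick(1)[0],speed=.15)
o=env.observe();print(o["t"],o["ee_pos"]-pick(1)[0],o["ft_force"])
jaws.grip(.05,30);o=env.observe();print(o["t"],o["finger_gap"],o["gripper_force"],o["ft_force"])
env.line_to(pick(1,0,.06)[0],speed=.1)
c=optics.capture("top");s=optics.capture("scene");o=env.observe();print(o["t"],o["finger_gap"],o["ft_force"])
pickle.dump({"top":c,"scene":s},open("caps1.pkl","wb"))
o=np.hstack([cv2.resize(c["image"][150:290,80:280],(400,280)),cv2.resize(s["image"][120:330,260:460],(400,420))[:280]])
cv2.imwrite("pics/pick.png",o)
E
```

```text
4.4417 [0.00052938 0.00030244 0.00097301] [ 0.54371527 -0.24126441 -0.02685451]
4.9917 0.0597158538167318 29.993675351142883 [ 0.50437953 -1.08553864  2.07146472]
5.8417 0.05957116397807472 [ 0.12692577 -0.29864866 -2.11682467]
```

View pics/pick.png

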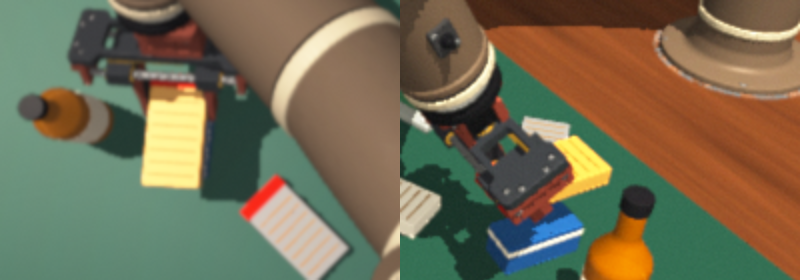

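The slab is held across its width, clear of the carton, and the bottle has not been touched. Next I carry it to above the clamp.

```bash
python3 - <<'E'
from h import *
from cell import env,jaws,optics
env.line_to(pick(1,0,.2)[0],speed=.2)
P,q=place(1,.13);env.move_ptp(P,q)
env.line_to(place(1,.045)[0],speed=.12)
env.sleep(.3)
c=optics.capture("top");s=optics.capture("scene");o=env.observe();print(o["t"],o["finger_gap"],o["ft_force"],o["ee_pos"]-place(1,.045)[0])
pickle.dump({"top":c,"scene":s},open("caps2.pkl","wb"))
o=np.hstack([cv2.resize(c["image"][160:280,250:400],(400,320),interpolation=2),cv2.resize(s["image"][80:200,200:350],(400,320),interpolation=2)])
cv2.imwrite("pics/above.png",o)
E
```

```text
9.525 0.060100094399184095 [-0.64034561 -0.21200383 -1.40227401] [ 9.01637273e-05 -4.82169118e-05  3.99262300e-04]
```

View pics/above.png

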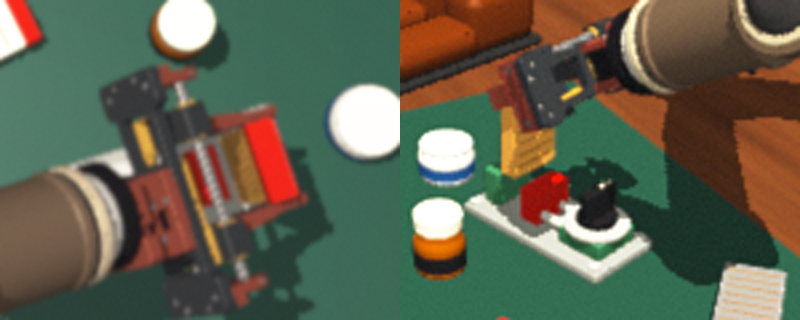

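The slab hangs between the jaws with its red end up. In the top crop the red end is at (270,160); in the scene crop the foot is at about (525,172). I compare its predicted edges with the image to check tilt and offset.

```bash
python3 - <<'E'
from h import *
d=pickle.load(open("caps2.pkl","rb"))
cen=oc+[0,0,.012+.06+.045]
def P(x,y,z): return cen+Rc@[x,y,z]
out=[]
for n,(x0,y0,x1,y1) in dict(top=(250,160,400,280),scene=(200,80,350,200)).items():
    c=d[n];im=cv2.resize(c["image"][y0:y1,x0:x1],None,fx=4 if n=="scene" else 4,fy=4,interpolation=2)[:, :]
    for z in(.06,-.06):
        q=proj(c,[P(-.03,-.01,z),P(.03,-.01,z),P(.03,.01,z),P(-.03,.01,z)]);print(n,z,q.round(1).tolist())
        cv2.polylines(im,[np.int32(((q-[x0,y0]+.5)*4).round())],True,(255,0,255),1)
    for pts in([(-25,-38),(25,-38),(25,-16),(-25,-16)],[(-25,16),(25,16),(25,40),(-25,40)]):
        q=proj(c,[oc+Rc@[a/1e3,b/1e3,.052] for a,b in pts]);cv2.polylines(im,[np.int32(((q-[x0,y0]+.5)*4).round())],True,(255,255,0),1)
    out.append(im[:,130:500] if n=="top" else im[60:,100:500])
h_=480;o=np.zeros((480,780,3),np.uint8);o[:,:370]=out[0][:480];o[:out[1].shape[0],375:375+out[1].shape[1]]=out[1]
cv2.imwrite("pics/chk.png",o)
E
```

```text
top 0.06 [[361.4, 232.1], [351.4, 203.0], [341.8, 206.1], [351.7, 235.2]]
top -0.06 [[348.3, 233.1], [339.6, 207.6], [331.2, 210.3], [339.8, 235.7]]
scene 0.06 [[252.6, 98.1], [236.6, 104.9], [242.2, 107.4], [258.1, 100.4]]
scene -0.06 [[252.1, 137.6], [237.2, 145.3], [242.3, 147.9], [257.2, 140.1]]
```

View pics/chk.png

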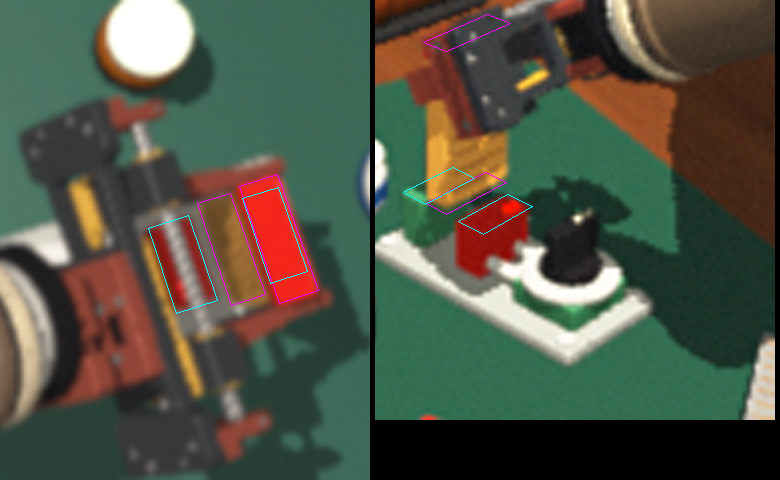

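The predicted edges (magenta and cyan) match the slab top, the foot and both jaws within about 1–2 mm, so it hangs upright and centred. I lower it to contact.

```bash
python3 - <<'E'
from h import *
from cell import env,jaws,optics
f=lambda:np.array(env.observe()["ft_force"])
env.line_to(place(1,.004)[0],speed=.08);env.sleep(.2);f0=f();print(f0)
for k in range(12):
    u=.003-.001*k;env.line_to(place(1,u)[0],speed=.02);env.sleep(.05);x=f()-f0
    if x[2]>4:break
print(k,u,x,env.observe()["ee_pos"]-place(1,u)[0])
c=optics.capture("top");s=optics.capture("scene");print(env.observe()["t"])
out=[]
cen=oc+[0,0,.072]
for n,(x0,y0,x1,y1),c in(("top",(290,170,390,270),c),("scene",(205,80,305,180),s)):
    im=cv2.resize(c["image"][y0:y1,x0:x1],None,fx=4,fy=4,interpolation=2)
    for z in(.06,-.02):
        q=proj(c,[cen+Rc@[a,b,z] for a,b in((-.03,-.01),(.03,-.01),(.03,.01),(-.03,.01))])
        cv2.polylines(im,[np.int32(((q-[x0,y0]+.5)*4).round())],True,(255,0,255),1)
    out.append(im)
cv2.imwrite("pics/down.png",np.hstack(out))
E
```

```text
[ 0.96001366  0.87645735 -1.97833109]
7 -0.004 [-3.32101796  1.11635286  8.20107352] [ 5.53967865e-05 -2.86127992e-04  1.07596321e-03]
12.8917
```

View pics/down.png

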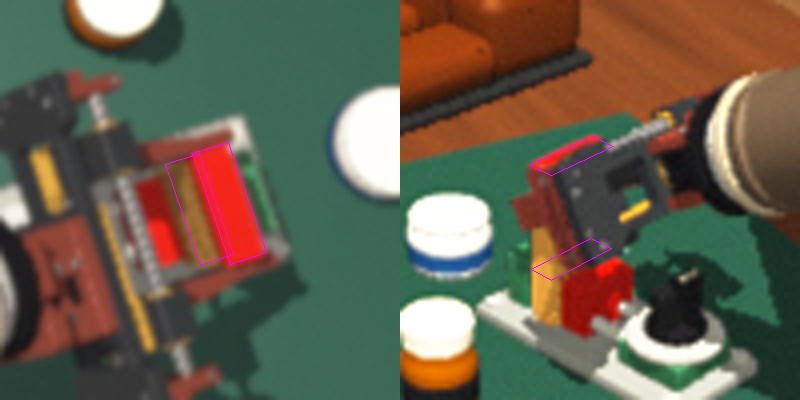

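The foot is on the bed, and the red top matches the upright prediction in both views. I unload, release and retreat.

```bash
python3 - <<'E'
from h import *
from cell import env,jaws,optics
env.line_to(place(1,-.0025)[0],speed=.02);env.sleep(.1);print(env.observe()["ft_force"])
jaws.grip(.068);env.sleep(.1);jaws.grip(.085);print(env.observe()["ft_force"])
env.line_to(place(1,-.0025,back=.1)[0],speed=.12)
P=place(1,.1,back=.1);
try: env.line_to(P[0],speed=.2)
except env.IKError as e: print("ik",e)
# knob pose options
kp=oc+Rc@[0,.1,0]
for off in(0,np.pi):
  for th in(0,-.65,-1.3):
    for up in(0,.1):
      a=CL[0]+th+off   # bar x dir angle; tool y perpendicular
      y=np.array([-np.sin(a),np.cos(a),0]);z=np.array([0,0,-1.]);R=np.column_stack([np.cross(y,z),y,z])
      from cell import solver
      j=solver.solve_ik(kp+[0,0,.069-.019+up],quat(R));print(round(off,1),th,up,None if j is None else np.round(j,2))
c=optics.capture("top");s=optics.capture("scene");print(env.observe()["t"],env.observe()["ee_pos"])
pickle.dump({"top":c,"scene":s},open("caps3.pkl","wb"))
out=[]
for (x0,y0,x1,y1),c in((265,170,390,270),c),((205,90,305,190),s):
    out.append(cv2.resize(c["image"][y0:y1,x0:x1],None,fx=3.5,fy=3.5,interpolation=2))
cv2.imwrite("pics/rel.png",np.hstack(out))
E
```

```text
[ 0.79935386 -0.40613094 -1.15808765]
[ 0.10720501  0.14259517 -0.88442412]
0 0 0 [ 0.69  0.56 -0.76  2.    0.55  0.79  1.49]
0 0 0.1 [ 0.43  0.33 -0.4   1.94  0.16  0.91  1.83]
0 -0.65 0 [ 0.65  0.55 -0.71  2.    0.51  0.77  0.87]
0 -0.65 0.1 [ 0.56  0.35 -0.56  1.93  0.23  0.92  1.11]
0 -1.3 0 [ 0.6   0.53 -0.64  2.01  0.45  0.75  0.27]
0 -1.3 0.1 [ 0.6   0.36 -0.61  1.93  0.26  0.93  0.44]
3.1 0 0 [ 0.55  0.51 -0.57  2.01  0.4   0.73 -1.53]
3.1 0 0.1 [ 0.55  0.35 -0.55  1.93  0.23  0.92 -1.37]
3.1 -0.65 0 [ 0.49  0.49 -0.49  2.01  0.35  0.72 -2.13]
3.1 -0.65 0.1 [ 0.49  0.33 -0.47  1.94  0.19  0.91 -1.99]
3.1 -1.3 0 [ 0.38  0.47 -0.36  2.02  0.25  0.69 -2.69]
3.1 -1.3 0.1 [ 0.37  0.32 -0.33  1.94  0.13  0.9  -2.58]
15.95 [ 0.50685669 -0.12695009  0.24608092]
```

View pics/rel.png

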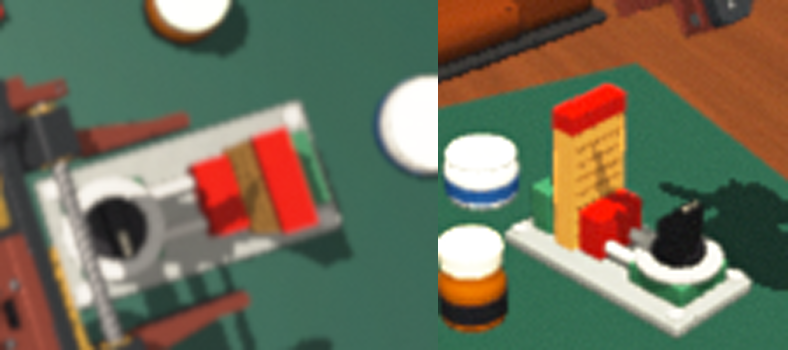

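The slab stands upright and free between the jaws; in the scene crop its top is at (590,105). I turn the knob with the TCP at 57 mm, so the gripper's body clears the 132 mm high slab top.

```bash
cat >> h.py <<'E'
kp=oc+Rc@[0,.1,0]
def knob(th,up=0,off=(0,0)):
    a=CL[0]-th;y=np.array([-np.sin(a),np.cos(a),0]);z=np.array([0,0,-1.])
    return kp+[off[0],off[1],.057+up],quat(np.column_stack([np.cross(y,z),y,z]))
E
python3 - <<'E'
from h import *
from cell import env,jaws,optics
env.move_ptp(*knob(0,.15));jaws.grip(.05)
env.line_to(knob(0)[0],speed=.12);o=env.observe();print(o["t"],o["ft_force"],o["ee_pos"]-knob(0)[0])
jaws.grip(.0,25);o=env.observe();print(o["t"],o["finger_gap"],o["ft_force"],o["wrist_torque"],np.round(o["qpos"],2))
for th in np.arange(.13,1.31,.13):
    env.move_ptp(*knob(th));o=env.observe();print(round(th,2),round(o["t"],2),np.round(o["ft_force"],1),np.round(o["wrist_torque"],2),round(o["finger_gap"],4))
    if abs(o["wrist_torque"][2])>3 or np.linalg.norm(o["ft_force"])>40:break
E
```

```text
20.525 [ 0.1380325  -0.06214136  0.62456386] [ 4.90298151e-04 -4.03295957e-05  5.96037185e-04]
21.175 0.013747496823905634 [ 2.04229532 -6.27615679 -2.26406628] [-1.33590877 -0.67616661 -0.1150939 ] [ 0.24  0.44 -0.17  2.03  0.12  0.69  1.87]
0.13 21.43 [ 1.9 -5.5 -2.3] [-1.21 -0.58 -0.03] 0.0137
0.26 21.68 [ 1.8 -5.  -0.9] [-1.21 -0.57 -0.07] 0.0142
0.39 21.93 [ 1.8 -4.1 -2.4] [-1.02 -0.54 -0.09] 0.0138
0.52 22.18 [ 2.8 -4.7 -2.1] [-1.09 -0.67 -0.04] 0.0136
0.65 22.43 [ 3.6 -4.8 -2.3] [-0.98 -0.64 -0.06] 0.0138
0.78 22.68 [ 3.1 -5.  -2.5] [-1.01 -0.83 -0.08] 0.0136
0.91 22.93 [ 3.8 -4.6 -1.9] [-0.89 -0.88 -0.04] 0.014
1.04 23.18 [ 4.1 -4.2 -2.4] [-0.83 -0.99 -0.07] 0.0136
1.17 23.43 [ 2.9 -3.6 -3.2] [-0.78 -1.04 -0.05] 0.0134
1.3 23.68 [ 3.8 -4.2 -3.4] [-0.72 -1.11 -0.04] 0.014
```

Now I push gently into the stop, then release, retreat and look.

```bash
python3 - <<'E'
from h import *
from cell import env,jaws,optics
for th in (1.33,1.36,1.39,1.42,1.45):
    env.move_ptp(*knob(th));env.sleep(.15);o=env.observe();print(th,round(o["t"],2),np.round(o["ft_force"],1),np.round(o["wrist_torque"],2),round(o["finger_gap"],4))
    if abs(o["wrist_torque"][2])>.7:break
env.sleep(.3)
jaws.grip(.04);env.line_to(knob(th,.12)[0],speed=.12)
env.move_ptp([.40,.05,.30],knob(th)[1])
env.sleep(.3)
c=optics.capture("top");s=optics.capture("scene");print(env.observe()["t"])
pickle.dump({"top":c,"scene":s},open("caps4.pkl","wb"))
out=[]
for (x0,y0,x1,y1),c in((265,170,390,270),c),((205,90,305,190),s):
    out.append(cv2.resize(c["image"][y0:y1,x0:x1],None,fx=3.5,fy=3.5,interpolation=2))
cv2.imwrite("pics/end.png",np.hstack(out))
E
```

```text
1.33 24.07 [ 4.5 -3.4 -3.6] [-0.84 -1.18  0.52] 0.0139
1.36 24.48 [ 4.3 -4.1 -3.4] [-0.8  -1.14  0.62] 0.0142
1.39 24.88 [ 4.9 -3.4 -2.8] [-0.71 -1.12  0.65] 0.0148
1.42 25.27 [ 4.4 -3.2 -2.1] [-0.65 -1.18  0.7 ] 0.0149
28.5833
```

View pics/end.png

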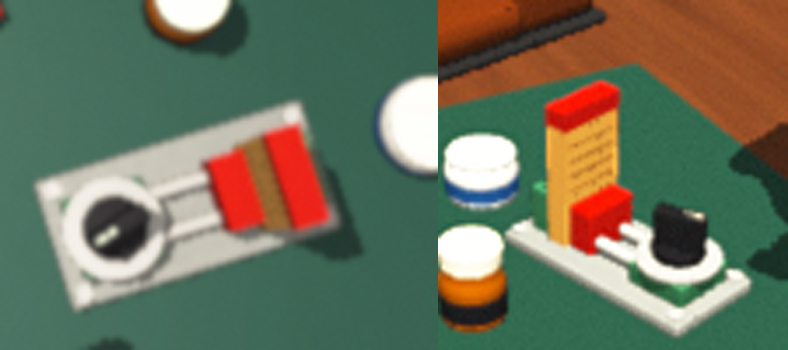

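The red jaw is closed against the upright slab, the knob has turned to its stop (the torque jumped at 1.33), and the tin and jar have not moved.

```bash
python3 -c "
from cell import order;print(order.hand_in())"
```

```text
the job is handed in; nothing more can be done
None
```

I've handed in the job: the slab stands upright in the clamp with its red end on top, the red jaw is closed up to it, and the knob is turned to its stop. It took about 29 s of the 58 s allowed; the hand-in gave no verdict.

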